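# Set up the fountain base so it stops rocking

### The job

Lift the chocolate-fountain base by its square hub, set it down gently in the middle of the marble slab and let go; only then turn its brown wing knob to screw the red-padded foot down until the base sits firmly on all four feet and rocks neither way, and let go. Do not screw so far that the two feet beside the red one lift off, and leave the tower, the dish and the jar where they stand.

Things in the scene. Friction and masses are not known exactly. Their poses are not given: they have to be found in the camera images.
- hub (a point): Centre of the square steel hub of the loose fountain base: 28 x 28 mm, upright, standing 65 mm out of the drum; the point lies 92 mm above the undersides of the base's feet and 23 mm under the hub's top. x and y axes square to the hub's faces, z up. The base weighs 0.85 kg; its centre of mass lies about 8 mm off the hub's axis towards -x.
- sole (a point): Point under the hub at the level of the feet's undersides, axes as the hub's. The base: a cream drum, radius 55 mm, top 50 mm above this point, on a black cross 228 mm across (top at 26 mm); control box at -x. Four feet 24 mm wide under the cross's ends, 100 mm from the axis: fixed ones at -x, +y, -y; at +x the screw foot with the red rubber pad.
- red_foot (a point): On the base, under its +x end, level with the fixed feet's undersides (does not move with the screw). The red pad starts 2 to 6 mm above here, unmeasured, so the base rests level on the fixed feet and rocks about the y feet when the +x end is pressed. Once down, the pad squashes 0.67 mm per newton; about 0.6 rad past first touch is best, over 1.2 rad past lifts the +y and -y feet.
- ear (a point): Top of the flat black crossbar through the knob's post, 48 mm along the base's +y from the knob's axis (the bar is 124 x 32 mm, top 34 mm above the feet's undersides, both ends alike): a place to press. While the red foot hangs, 2 to 4 N down here rocks the base until the pad meets the slab; that travel is about 0.8 of the gap. Pressing on the knob's top jams instead.
- knob_grip (a point): Grip point on the axis of the brown wing knob over the red foot, 100 mm from the hub, 75 mm above the feet's undersides. Wing: 42 mm long (x axis here), 14 mm thick (y), from 17 mm above to 22 mm below this point. Clockwise from above screws the foot down 12 mm a turn; the knob keeps its height and stays as left. Needs 0.12 N m, several grasps; over 2.5 rad of travel to spare past touch.
- slab_top (a point): Centre of the top face of the fixed marble slab, 280 x 280 mm, 12 mm thick, lying flat on the counter; x and y along its edges, z up.
- tower_mid (a point): Mid-height of the fountain's loose copper tower with two tiers, 155 mm tall, 104 mm across, standing upright. Leave alone.
- dish_mid (a point): Mid-height of a white dish with a biscuit, 120 mm across, 22 mm tall. Leave alone.
- jar_mid (a point): Mid-height of a brown jar, 68 mm across, 105 mm tall, standing upright. Leave alone.

How it is judged:
By the outcome, as a careful person would: the job done as asked, in the order asked, and still so for the second after the job is handed in, with the robot touching nothing.
It also fails if it takes over 72 s, if anything falls off the work surface, if the arm or the gripper's body presses on something with over 40 N, if the wrist force passes 120 N, or if a joint passes its speed limit or range.

### The arm

A 6-joint arm with a two-finger parallel gripper is mounted at the origin on the work surface. World frame = base frame: x ahead of the robot, y to its left, z up, the work surface at z = 0. Lengths are in m, angles in rad, forces in N, time in s.
With the tool pointing down it reaches from about 0.425 to 0.95 m from the base axis. Payload 3.5 kg.
Tool frame: the origin (TCP) lies on the centre line of the jaws, within the pads' length; the fingertips stand 11 mm ahead of it and the grasp point (between the pads) lies 8 mm behind it; y points along the fingers, x is the direction in which the jaws open and shut, and the axes are right-handed (so a half turn about y gives the same grasp; the last joint's range is limited). The gripper opens to 85 mm and grips with 20 to 120 N. Pads are 22 mm wide; open, the fingers measure 114 mm over their backs; the gripper's body (76 mm by 85 mm) begins 54 mm behind the grasp point. The pads swing forward as they close: fully open they stand 13 mm farther back than shut.
Start: joints at [0.982, 0.286, 1.577, -0, 1.279, -0.15], TCP at [0.287, 0.611, 0.242] pointing down, gripper open.
Joint ranges: [-2.77, 2.77], [-0.9, 2.22], [0.21, 2.48], [-1.53, 4.67], [0.24, 2.81], [-2.84, 2.84]. Speed limits (rad/s): [2.79, 2.79, 3.14, 3.14, 3.14, 3.14].

### API

Orientations are given as a unit quaternion [x, y, z, w].
In Python, from plant import get_state, read_camera, sign_off gives the robot as it stands.
- The arm moves only by the shell command python3 -m inch 'ROWS' [FORCE]. ROWS is JSON, a list of rows, each an object of numbers: "ax", "ay", "az": the turn, a rotation vector about the tool's x, y, z in rad; "x", "y", "z": the shift along the tool's x, y, z in mm; "hand": the closure, from -1 (fully open) to 1 (shut). In form: [{"ax": .., "ay": .., "az": .., "x": .., "y": .., "z": .., "hand": ..}, ...]. A call has 1 to 5 rows; each row shifts and turns the commanded pose from where the row before left it, along the tool's axes as they then stand; what a row does not reach is not made up. A row lasts 1/12 s, in which the tool goes at most 41.7 mm and 7.16 degrees, less where a joint would pass 70% of its speed; a pose out of reach is approached as far as the arm can. A call with a gripper value outside its range is refused whole. The fingers move at their own pace and stop on an object; FORCE is the grip in N (left out, the last holds). Time passes only in rows, so rows that do not move let the fingers close. It gives the time, the measured TCP pose, the force and the opening at its end, in the units of the state.
- get_state(): the state, without advancing time (a new reading comes with each control period).
- read_camera(name): name is "scene" or "side" or "wrist"; returns a dict with "img" (384x512x3 uint8, red, green, blue), "fov_y" (degrees; the focal length in pixels is half the picture's height over the tangent of half this angle, whatever the lens; pixels are square), "cx", "cy" (the principal point, pixels), "T" (4x4, takes a point from camera to world coordinates); the wrist camera has in their place "T_tool_cam" (4x4, takes a point from camera to tool coordinates, whose origin is the TCP and whose axes are the tool frame's). Camera axes: x right, y down, z forward; pixel columns grow to the right and rows downward; lengths in m; the calibration is good to about 2 mm. A picture is of the moment at which its call begins: read the wrist's pose just before it. There is no depth.
- sign_off(): hands the job in, once; it reports no verdict.
The state is a dict: "time": time; "qpos": joint angles; "dq": joint speeds; "joint_efforts": joint torques, N m; "eef_pos": TCP position; "tcp_rot": TCP orientation; "contact_force": force on the tool from outside, world axes, zero at the start; "wrist_torque": the same for the moment, N m; "opening": opening from 0.0 (shut) to 1.0 (fully open).
Only numpy, scipy, OpenCV 4.12 (cv2) and the standard library are available. Lean on these libraries where they do the work, as an engineer would, in place of code of your own. Each camera call takes 0.05 s, during which the arm holds its last target. There are 200 camera calls.

## Working session

There is one attempt and no reset: what is moved stays moved. The work goes in short steps, Python scripts to look and compute and a shell command to move; the robot and the scene stay as the last step left them, time stands still between calls to the robot, and variables do not carry over. Pictures are saved under pics/ and viewed, about 8 in all and at most 12, crops included, and the job is handed in when it is done.

```bash
ls; mkdir -p pics; python3 - <<'E'
from plant import *
import cv2,numpy as np
s=get_state();print(s)
for n in("scene","side"):
    c=read_camera(n);cv2.imwrite(f"pics/{n}0.png",c["img"][:,:,::-1]);np.save(f"pics/{n}0.npy",c,allow_pickle=True)
    print(n,c["fov_y"],c["cx"],c["cy"],np.round(c["T"],4).tolist())
c=read_camera("wrist");cv2.imwrite("pics/wrist0.png",c["img"][:,:,::-1]);print(c["fov_y"],c["cx"],c["cy"],c["T_tool_cam"])
a=cv2.imread("pics/scene0.png");b=cv2.imread("pics/side0.png")
cv2.imwrite("pics/both0.png",np.vstack([a,b])[:, :])
E
```

```text
pics
{'time': 0.0, 'qpos': array([ 9.81998989e-01,  2.87147096e-01,  1.57818478e+00, -1.34938763e-05,
        1.27859800e+00, -1.50019933e-01]), 'dq': array([ 6.42918815e-04,  6.03615386e-04, -1.38977462e-03, -3.20727155e-04,
        8.86447917e-05, -1.39213099e-03]), 'joint_efforts': array([-1.23081241e-03, -4.05989778e+01, -2.92619133e+01, -2.06334080e-04,
        5.92337397e-03,  4.01050585e-06]), 'eef_pos': array([0.28639404, 0.6105302 , 0.24095532]), 'tcp_rot': array([ 0.59716879,  0.37844572, -0.37995375, -0.5964926 ]), 'contact_force': array([ 0.64520517, -0.80352877, -0.19838866]), 'wrist_torque': array([ 0.04096727, -0.00217077, -0.03090781]), 'opening': 1.0003591237277423}
scene 49.664588595273884 256.48939901540166 198.19462235316834 [[0.8454, 0.3293, -0.4206, 0.9349], [0.5337, -0.4876, 0.691, -0.5379], [0.0224, -0.8086, -0.5879, 0.5617], [0.0, 0.0, 0.0, 1.0]]
side 57.12221073219842 253.53362063231214 197.0776325201767 [[-0.9183, -0.2217, 0.328, 0.3414], [-0.3959, 0.5147, -0.7605, 0.5717], [-0.0001, -0.8282, -0.5604, 0.4931], [0.0, 0.0, 0.0, 1.0]]
65.91857385852272 255.1471229605819 192.8317877395605 [[ 9.99999450e-01 -6.34806494e-04  8.35092493e-04  4.60214094e-04]
 [-9.97301802e-04 -3.28556876e-01  9.44483660e-01 -1.30333314e-01]
 [-3.25188980e-04 -9.44483974e-01 -3.28557328e-01  8.38574605e-02]
 [ 0.00000000e+00  0.00000000e+00  0.00000000e+00  1.00000000e+00]]
```

View pics/scene0.png

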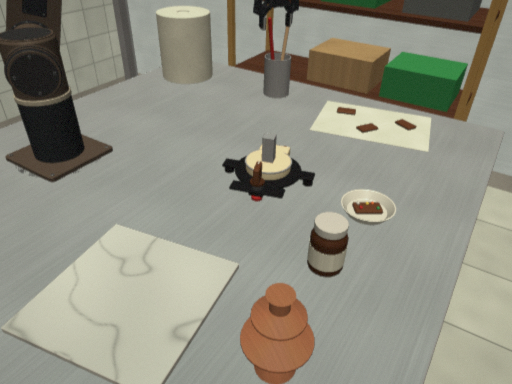

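View pics/side0.png

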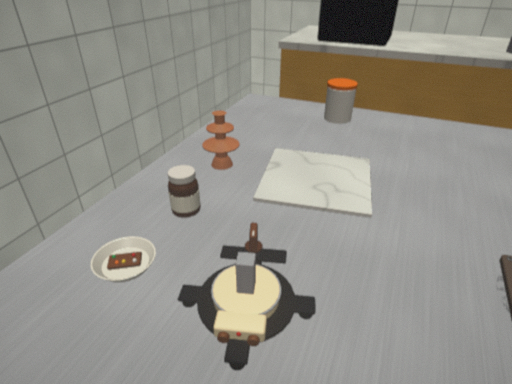

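The scene view shows the base near (268,165), knob at (257,178), and the slab around (125,300). In the side view the hub is near (245,270), the knob at (254,237), and the slab at (315,180).

```bash
cat > h.py <<'E'
import numpy as np,cv2
from scipy.spatial.transform import Rotation as R
from plant import *
def load(n): return np.load(f"pics/{n}.npy",allow_pickle=True).item()
def ray(c,uv,T=None):
    T=c["T"] if T is None else T
    f=c["img"].shape[0]/2/np.tan(np.radians(c["fov_y"])/2)
    d=T[:3,:3]@np.array([(uv[0]-c["cx"])/f,(uv[1]-c["cy"])/f,1]);return T[:3,3],d/np.linalg.norm(d)
def onz(c,uv,z,T=None):
    o,d=ray(c,uv,T);return o+d*(z-o[2])/d[2]
def tri(rs):
    A=sum(np.eye(3)-np.outer(d,d) for o,d in rs);b=sum((np.eye(3)-np.outer(d,d))@o for o,d in rs)
    p=np.linalg.solve(A,b);return p,[np.linalg.norm(np.cross(p-o,d)) for o,d in rs]
def proj(c,p,T=None):
    T=c["T"] if T is None else T
    f=c["img"].shape[0]/2/np.tan(np.radians(c["fov_y"])/2);q=T[:3,:3].T@(np.asarray(p)-T[:3,3]);return [c["cx"]+f*q[0]/q[2],c["cy"]+f*q[1]/q[2]]
def toolT(s):
    T=np.eye(4);T[:3,:3]=R.from_quat(s["tcp_rot"]).as_matrix();T[:3,3]=s["eef_pos"];return T
E
python3 - <<'E'
from h import *
for n,seed in(("scene0",(110,280)),("side0",(315,170))):
    c=load(n);img=c["img"];hsv=cv2.cvtColor(img,cv2.COLOR_RGB2HSV)
    m=((img.min(2)>150)&(img[:,:,2].astype(int)<img[:,:,0]+3)).astype(np.uint8)
    m=cv2.morphologyEx(m,cv2.MORPH_CLOSE,np.ones((9,9)))
    cs,_=cv2.findContours(m,cv2.RETR_EXTERNAL,cv2.CHAIN_APPROX_NONE)
    for k in cs:
        if cv2.pointPolygonTest(k,seed,False)>0:
            k=cv2.convexHull(k);a=cv2.approxPolyDP(k,6,True)[:,0];print(n,cv2.contourArea(k))
            for p in a: print(p,onz(c,p,.012).round(4))
a=load("scene0")["img"][125:210,215:320];b=load("side0")["img"][215:365,170:325]
a=cv2.resize(a,None,fx=5,fy=5,interpolation=cv2.INTER_CUBIC);b=cv2.resize(b,None,fx=3,fy=3,interpolation=cv2.INTER_CUBIC)
cv2.imwrite("pics/cropA.png",a[:,:,::-1]);
b=cv2.resize(load("side0")["img"][215:345,170:325],None,fx=5,fy=4.5,interpolation=cv2.INTER_CUBIC);cv2.imwrite("pics/cropB.png",b[:,:,::-1])
E
```

```text
scene0 68500.5
[398 209] [0.8218 0.2485 0.012 ]
[377 269] [0.844  0.0449 0.012 ]
[324 332] [ 0.8198 -0.1343  0.012 ]
[163 383] [ 0.667 -0.334  0.012]
[112 383] [ 0.608  -0.3724  0.012 ]
[  0 328] [ 0.3946 -0.4039  0.012 ]
[ 68 205] [ 0.2163 -0.1419  0.012 ]
[175 137] [0.1968 0.2267 0.012 ]
[299 134] [0.4754 0.4421 0.012 ]
side0 152411.5
[511  38] [-0.2822 -2.7263  0.012 ]
[511 253] [ 0.0789 -0.1015  0.012 ]
[492 331] [0.134  0.1137 0.012 ]
[435 383] [0.2153 0.2373 0.012 ]
[ 99 383] [0.6374 0.4192 0.012 ]
[ 19 330] [0.8129 0.4044 0.012 ]
[  0 272] [0.9563 0.3321 0.012 ]
[253   0] [ 2.5748 -4.5901  0.012 ]
[475  14] [-0.1506 -4.1299  0.012 ]
```

View pics/cropA.png

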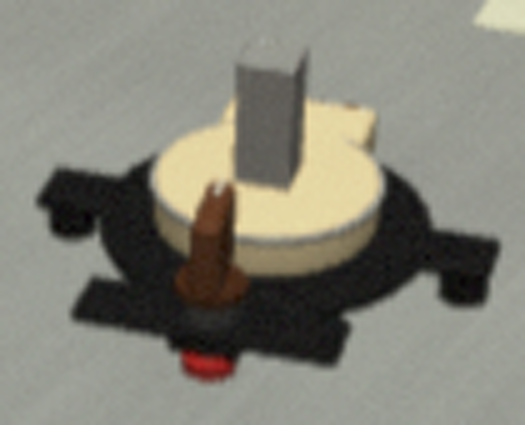

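View pics/cropB.png

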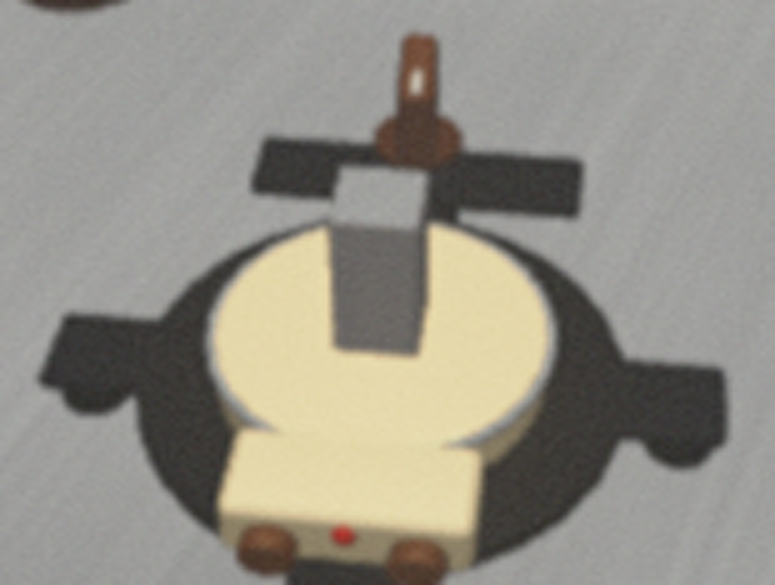

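Crops: hub top centre at scene (269.8,136.4) and side (246.2,258.8). Knob wing top at scene (258.6,162) and side (254,224).

```bash
python3 - <<'E'
from h import *
for n,(x0,y0,x1,y1) in(("scene0",(0,210,245,384)),("side0",(245,140,385,220))):
    c=load(n);g=cv2.GaussianBlur(c["img"],(3,3),0)[y0:y1,x0:x1]
    w=g.min(2); t,m=cv2.threshold(w,0,255,cv2.THRESH_OTSU)
    m=cv2.morphologyEx(m,cv2.MORPH_CLOSE,np.ones((9,9)))
    k=max(cv2.findContours(m,cv2.RETR_EXTERNAL,cv2.CHAIN_APPROX_NONE)[0],key=cv2.contourArea)
    k=cv2.convexHull(k);a=cv2.approxPolyDP(k,4,True)[:,0]+[x0,y0];print(n,t,cv2.contourArea(k))
    for p in a: print(p,onz(c,p,.012).round(4))
S,D=load("scene0"),load("side0")
h=((269.8,136.4),(246.2,258.8));k=((258.6,162),(254,223.9))
for nm,q,z in(("hub",h,.115),("knob",k,.092)):
    print(nm,tri([ray(S,q[0]),ray(D,q[1])]),onz(S,q[0],z).round(4),onz(D,q[1],z).round(4))
f=lambda x,y:(170+x/5,215+y/4.5)
for p in((265,137),(582,160),(578,217),(252,190)): print("bar",onz(D,f(*p),.034).round(4))
for p in((338,168),(430,170),(427,228),(329,224)): print("hubc",onz(D,f(*p),.115).round(4))
T=toolT(get_state());print(T.round(3))
E
```

```text
scene0 159.0 21405.0
[115 224] [ 0.349  -0.1306  0.012 ]
[237 263] [ 0.6206 -0.0847  0.012 ]
[162 383] [ 0.6659 -0.3348  0.012 ]
[118 383] [ 0.615  -0.3679  0.012 ]
[ 39 344] [ 0.4696 -0.3888  0.012 ]
[ 15 324] [ 0.4069 -0.3869  0.012 ]
[ 21 309] [ 0.388  -0.3644  0.012 ]
side0 175.0 5639.5
[254 195] [ 0.6255 -0.0901  0.012 ]
[277 148] [ 0.6631 -0.3562  0.012 ]
[361 158] [ 0.4161 -0.3914  0.012 ]
[369 164] [ 0.3894 -0.3635  0.012 ]
[370 213] [ 0.3532 -0.1269  0.012 ]
hub (array([0.50823204, 0.2140132 , 0.11201518]), [np.float64(0.0003394425421246543), np.float64(0.0003394425421244747)]) [0.5114 0.2091 0.115 ] [0.5066 0.2166 0.115 ]
knob (array([0.53729085, 0.11780928, 0.10071278]), [np.float64(0.0010093373685577385), np.float64(0.001009337368557856)]) [0.5308 0.1305 0.092 ] [0.5408 0.1071 0.092 ]
bar [0.5982 0.125  0.034 ]
bar [0.4811 0.0902 0.034 ]
bar [0.4715 0.1226 0.034 ]
bar [0.5877 0.1557 0.034 ]
hubc [0.5248 0.2089 0.115 ]
hubc [0.4981 0.1986 0.115 ]
hubc [0.4881 0.2244 0.115 ]
hubc [0.5157 0.2343 0.115 ]
[[ 0.425 -0.001 -0.905  0.286]
 [ 0.905 -0.001  0.425  0.611]
 [-0.002 -1.     0.     0.241]
 [ 0.     0.     0.     1.   ]]
```

```bash
python3 -m inch '[{"x":-22,"z":-31},{"x":-22,"z":-31},{"x":-22,"z":-31},{"x":-22,"z":-31},{"x":-22,"z":-31}]' 60
python3 -m inch '[{"x":-22,"z":-31},{"x":-22,"z":-31},{"x":-22,"z":-31},{"x":-22,"z":-31},{"x":-22,"z":-31}]'
python3 -m inch '[{"x":-22,"z":-31},{"x":-22,"z":-31},{"ay":-0.121},{"ay":-0.121},{"ay":-0.121}]'
python3 -m inch '[{"ay":-0.121},{"ay":-0.121},{"ay":-0.121},{},{}]'
python3 - <<'E'
from h import *
s=get_state();c=read_camera("wrist");cv2.imwrite("pics/wrist1.png",c["img"][:,:,::-1]);c["T"]=toolT(s)@c["T_tool_cam"];np.save("pics/wrist1.npy",c,allow_pickle=True)
print(s["time"],toolT(s).round(4),s["contact_force"])
S,D=load("scene0"),load("side0")
print("jar",onz(S,(326,270),0),onz(D,(185,212),0),"tower",onz(S,(275,375),0),onz(D,(222,164),0))
for p in((.508,.214,.115),(.537,.118,.092)):print(proj(c,p))
E
```

```text
0.15 [[ 4.249e-01 -1.100e-03 -9.053e-01  2.865e-01]
 [ 9.053e-01 -1.500e-03  4.249e-01  6.107e-01]
 [-1.800e-03 -1.000e+00  3.000e-04  2.412e-01]
 [ 0.000e+00  0.000e+00  0.000e+00  1.000e+00]] [ 0.56503145 -0.4035879   0.00662597]
jar [0.76265553 0.00193899 0.        ] [ 7.53004770e-01  2.35241982e-02 -5.55111512e-17] tower [ 0.78858533 -0.23221724  0.        ] [ 0.78152164 -0.2184138   0.        ]
[np.float64(54.36797053521943), np.float64(452.8531568936561)]
[np.float64(23.84438540476495), np.float64(464.6420736131299)]validation failed for argument at $[0]...
validation failed for argument at $[0]...
validation failed for argument at $[0]...
validation failed for argument at $[0]...
```

View pics/wrist1.png

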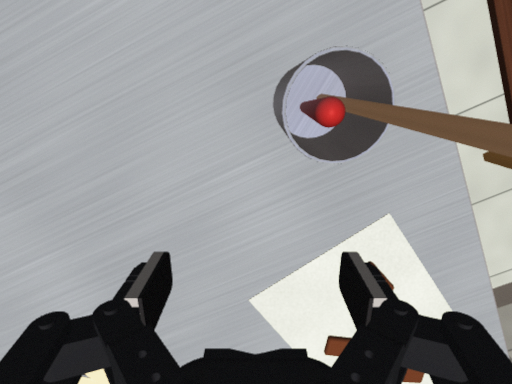

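The wrist view is still at the start pose, because the rows were refused: every field has to be given.

```bash
python3 -m inch '[{"ax":0,"ay":0,"az":0,"x":-22,"y":0,"z":-31,"hand":-1},{"ax":0,"ay":0,"az":0,"x":-22,"y":0,"z":-31,"hand":-1},{"ax":0,"ay":0,"az":0,"x":-22,"y":0,"z":-31,"hand":-1},{"ax":0,"ay":0,"az":0,"x":-22,"y":0,"z":-31,"hand":-1},{"ax":0,"ay":0,"az":0,"x":-22,"y":0,"z":-31,"hand":-1}]' 60
python3 -m inch '[{"ax":0,"ay":0,"az":0,"x":-22,"y":0,"z":-31,"hand":-1},{"ax":0,"ay":0,"az":0,"x":-22,"y":0,"z":-31,"hand":-1},{"ax":0,"ay":0,"az":0,"x":-22,"y":0,"z":-31,"hand":-1},{"ax":0,"ay":0,"az":0,"x":-22,"y":0,"z":-31,"hand":-1},{"ax":0,"ay":0,"az":0,"x":-22,"y":0,"z":-31,"hand":-1}]'
python3 -m inch '[{"ax":0,"ay":0,"az":0,"x":-22,"y":0,"z":-31,"hand":-1},{"ax":0,"ay":0,"az":0,"x":-22,"y":0,"z":-31,"hand":-1},{"ax":0,"ay":-0.121,"az":0,"x":0,"y":0,"z":0,"hand":-1},{"ax":0,"ay":-0.121,"az":0,"x":0,"y":0,"z":0,"hand":-1},{"ax":0,"ay":-0.121,"az":0,"x":0,"y":0,"z":0,"hand":-1}]'
python3 -m inch '[{"ax":0,"ay":-0.121,"az":0,"x":0,"y":0,"z":0,"hand":-1},{"ax":0,"ay":-0.121,"az":0,"x":0,"y":0,"z":0,"hand":-1},{"ax":0,"ay":-0.121,"az":0,"x":0,"y":0,"z":0,"hand":-1},{"ax":0,"ay":0,"az":0,"x":0,"y":0,"z":0,"hand":-1}]'
cat >> h.py <<'E'
def look(n,cam="wrist"):
    s=get_state();c=read_camera(cam);cv2.imwrite(f"pics/{n}.png",c["img"][:,:,::-1])
    if cam=="wrist": c["T"]=toolT(s)@c["T_tool_cam"]
    np.save(f"pics/{n}.npy",c,allow_pickle=True);return s,c
E
python3 - <<'E'
from h import *
s,c=look("wrist2")
print(s["time"],toolT(s).round(4),s["contact_force"],s["qpos"])
for p in((.508,.214,.115),(.537,.118,.092)):print(proj(c,p))
E
```

```text
time: 0.62
eef_pos: [0.3807, 0.4441, 0.2421]
tcp_rot: [0.597, 0.379, -0.379, -0.597]
contact_force: [0.4, 0.1, 1.0]
opening: 0.999
time: 1.03
eef_pos: [0.4743, 0.2785, 0.2423]
tcp_rot: [0.597, 0.379, -0.379, -0.597]
contact_force: [1.2, -0.4, -0.3]
opening: 1.0
time: 1.45
eef_pos: [0.5117, 0.2129, 0.2421]
tcp_rot: [-0.518, -0.482, 0.482, 0.518]
contact_force: [-0.0, 0.4, 1.0]
opening: 0.999
time: 1.78
eef_pos: [0.5112, 0.2139, 0.2421]
tcp_rot: [-0.423, -0.567, 0.567, 0.423]
contact_force: [-0.1, 0.3, -0.1]
opening: 1.001
1.7833 [[-2.852e-01 -4.000e-04 -9.585e-01  5.112e-01]
 [ 9.585e-01 -1.000e-04 -2.852e-01  2.139e-01]
 [ 0.000e+00 -1.000e+00  4.000e-04  2.421e-01]
 [ 0.000e+00  0.000e+00  0.000e+00  1.000e+00]] [-0.05960361  0.26426552 -0.10827542] [ 2.13242097e-01  2.08112291e-02  1.87586391e+00 -2.44045858e-05
  1.24533595e+00 -1.64673320e+00]
[np.float64(256.37573835644525), np.float64(183.57052427018203)]
[np.float64(154.4347247411149), np.float64(177.02096421191627)]
```

View pics/wrist2.png

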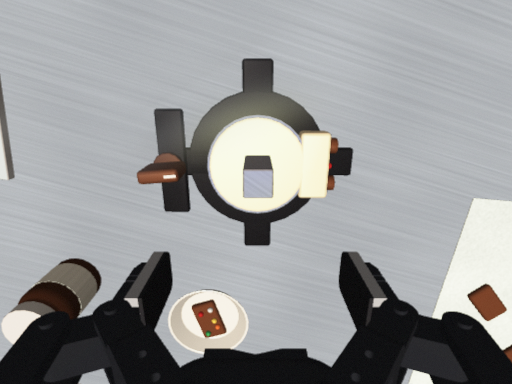

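Wrist view: the hub top is at (258,183) against a predicted (256,184), and the wing is at (138–178,174). The estimate holds, so I descend.

```bash
python3 -m inch '[{"ax":0,"ay":0,"az":0,"x":2,"y":40,"z":3,"hand":-1},{"ax":0,"ay":0,"az":0,"x":0,"y":40,"z":0,"hand":-1},{"ax":0,"ay":0,"az":0,"x":0,"y":38,"z":0,"hand":-1},{"ax":0,"ay":0,"az":0,"x":0,"y":25,"z":0,"hand":-1},{"ax":0,"ay":0,"az":0,"x":0,"y":15,"z":0,"hand":-1}]' 60
python3 -m inch '[{"ax":0,"ay":0,"az":0,"x":0,"y":0,"z":0,"hand":1},{"ax":0,"ay":0,"az":0,"x":0,"y":0,"z":0,"hand":1},{"ax":0,"ay":0,"az":0,"x":0,"y":0,"z":0,"hand":1},{"ax":0,"ay":0,"az":0,"x":0,"y":0,"z":0,"hand":1},{"ax":0,"ay":0,"az":0,"x":0,"y":0,"z":0,"hand":1}]' 60
python3 -m inch '[{"ax":0,"ay":0,"az":0,"x":0,"y":0,"z":0,"hand":1},{"ax":0,"ay":0,"az":0,"x":0,"y":0,"z":0,"hand":1},{"ax":0,"ay":0,"az":0,"x":0,"y":0,"z":0,"hand":1}]' 60
```

```text
time: 2.25
eef_pos: [0.5052, 0.2145, 0.0801]
tcp_rot: [-0.423, -0.564, 0.567, 0.426]
contact_force: [-0.4, 0.5, 0.8]
opening: 0.998
time: 2.67
eef_pos: [0.5093, 0.2156, 0.0866]
tcp_rot: [0.424, 0.567, -0.565, -0.423]
contact_force: [2.1, 0.2, -3.1]
opening: 0.318
time: 2.92
eef_pos: [0.5093, 0.2156, 0.0865]
tcp_rot: [0.424, 0.567, -0.565, -0.423]
contact_force: [-1.5, 1.0, 5.8]
opening: 0.321
```

```bash
python3 -m inch '[{"ax":0,"ay":0,"az":0,"x":0,"y":-5,"z":0,"hand":1},{"ax":0,"ay":0,"az":0,"x":0,"y":-12,"z":0,"hand":1},{"ax":0,"ay":0,"az":0,"x":0,"y":-20,"z":0,"hand":1},{"ax":0,"ay":0,"az":0,"x":0,"y":-20,"z":0,"hand":1},{"ax":0,"ay":0,"az":0,"x":0,"y":-13,"z":0,"hand":1}]' 80
python3 -m inch '[{"ax":0,"ay":0,"az":0,"x":-8,"y":0,"z":0,"hand":1},{"ax":0,"ay":0,"az":0,"x":-18,"y":0,"z":0,"hand":1},{"ax":0,"ay":0,"az":0,"x":-25,"y":0,"z":5,"hand":1},{"ax":0,"ay":0,"az":0,"x":-30,"y":0,"z":8,"hand":1},{"ax":0,"ay":0,"az":0,"x":-30,"y":0,"z":9,"hand":1}]'
python3 - <<'E'
from h import *
s=get_state();print(s["qpos"].round(3),toolT(s).round(4))
E
```

```text
time: 3.33
eef_pos: [0.5071, 0.2149, 0.1547]
tcp_rot: [-0.423, -0.566, 0.567, 0.424]
contact_force: [0.8, 0.7, -8.1]
opening: 0.319
time: 3.75
eef_pos: [0.5169, 0.101, 0.1524]
tcp_rot: [-0.422, -0.566, 0.568, 0.424]
contact_force: [0.5, 0.3, -8.0]
opening: 0.318
[ 0.000e+00  5.600e-02  2.013e+00 -1.000e-03  1.075e+00 -1.859e+00] [[-2.847e-01 -3.100e-03 -9.586e-01  5.169e-01]
 [ 9.586e-01 -7.000e-04 -2.847e-01  1.010e-01]
 [ 2.000e-04 -1.000e+00  3.200e-03  1.524e-01]
 [ 0.000e+00  0.000e+00  0.000e+00  1.000e+00]]
```

```bash
python3 -m inch '[{"ax":0,"ay":0,"az":0,"x":-33,"y":0,"z":11,"hand":1},{"ax":0,"ay":0,"az":0,"x":-33,"y":0,"z":11,"hand":1},{"ax":0,"ay":0,"az":0,"x":-33,"y":0,"z":11,"hand":1},{"ax":0,"ay":0,"az":0,"x":-33,"y":0,"z":11,"hand":1},{"ax":0,"ay":0,"az":0,"x":-33,"y":0,"z":11,"hand":1}]'
python3 -m inch '[{"ax":0,"ay":0,"az":0,"x":-33,"y":0,"z":11,"hand":1},{"ax":0,"ay":0,"az":0,"x":-33,"y":0,"z":11,"hand":1},{"ax":0,"ay":0,"az":0,"x":-33,"y":0,"z":11,"hand":1},{"ax":0,"ay":0,"az":0,"x":-25,"y":0,"z":9,"hand":1},{"ax":0,"ay":0,"az":0,"x":-16,"y":0,"z":5,"hand":1}]'
python3 -m inch '[{"ax":0,"ay":0,"az":0,"x":-6,"y":0,"z":2,"hand":1},{"ax":0,"ay":0,"az":0,"x":0,"y":0,"z":0,"hand":1},{"ax":0,"ay":0,"az":0,"x":0,"y":0,"z":0,"hand":1}]'
python3 - <<'E'
from h import *
s,c=look("wrist3");print(s["qpos"].round(3),toolT(s).round(4))
_,d=look("side3","side")
a=cv2.resize(d["img"][110:240,215:400],None,fx=3,fy=3,interpolation=cv2.INTER_CUBIC)
cv2.imwrite("pics/m3.png",np.vstack([c["img"][:,:,::-1][:,:],cv2.copyMakeBorder(a[:,:512,::-1],0,0,0,max(0,512-a.shape[1]),0)])[:600])
b=cv2.resize(c["img"],(400,300));a=cv2.resize(a,(400,281))
cv2.imwrite("pics/m3.png",np.vstack([cv2.resize(c["img"],(420,315)),cv2.resize(d["img"][110:240,215:400],(420,285),interpolation=cv2.INTER_CUBIC)])[:,:,::-1])
E
```

```text
time: 4.17
eef_pos: [0.5104, -0.0732, 0.1524]
tcp_rot: [-0.422, -0.566, 0.567, 0.424]
contact_force: [1.8, 0.6, -7.7]
opening: 0.32
time: 4.58
eef_pos: [0.505, -0.2222, 0.1526]
tcp_rot: [-0.423, -0.565, 0.567, 0.425]
contact_force: [0.5, 1.1, -8.3]
opening: 0.318
time: 4.83
eef_pos: [0.5055, -0.2247, 0.1528]
tcp_rot: [0.422, 0.566, -0.566, -0.425]
contact_force: [0.3, 1.0, -8.9]
opening: 0.316
[-6.020e-01  1.140e-01  1.951e+00  1.000e-03  1.081e+00 -2.459e+00] [[-0.2823 -0.0025 -0.9593  0.5055]
 [ 0.9593  0.0025 -0.2823 -0.2247]
 [ 0.0032 -1.      0.0017  0.1528]
 [ 0.      0.      0.      1.    ]]
```

View pics/m3.png

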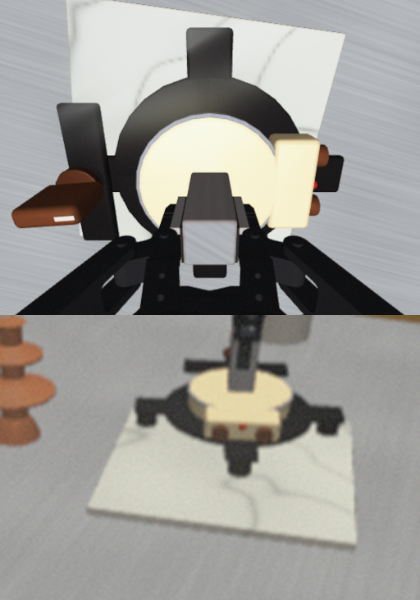

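Wrist view: slab corner at about (345,34) in the montage, with the base hovering over the slab. In the side view it appears high of centre because it is still lifted.

```bash
python3 - <<'E'
from h import *
c=load("wrist3")
for p in((345,34),(200,16),(68,1),(330,130)):print(onz(c,np.array(p)*512/420,.012).round(4))
# line fits of the slab's edges in the first views
for n,E in(("scene0",[((135,231),(225,258)),((100,234),(35,300)),((225,282),(180,354))]),("side0",[((275,201),(355,208)),((371,175),(371,200)),((262,176),(268,162)),((285,151),(360,154))])):
    c=load(n);g=cv2.GaussianBlur(c["img"],(3,3),0).min(2).astype(float)
    for a,b in E:
        a,b=np.array(a,float),np.array(b,float);t=(b-a)/np.linalg.norm(b-a);nn=np.array([-t[1],t[0]]);P=[]
        for s in np.linspace(0,1,30):
            q=a+(b-a)*s;k=np.arange(-9,9.1,.5);v=cv2.remap(g.astype(np.float32),(q[0]+k*nn[0]).astype(np.float32)[None],(q[1]+k*nn[1]).astype(np.float32)[None],1)[0]
            gr=np.abs(np.gradient(cv2.GaussianBlur(v[None],(5,1),0)[0]));w=q+nn*k[gr[2:-2].argmax()+2];P.append(onz(c,w,.012)[:2])
        P=np.array(P);vx,vy,x,y=cv2.fitLine(P.astype(np.float32),cv2.DIST_HUBER,0,.01,.01).ravel()
        N=np.array([-vy,vx]);o=np.array([.508,-.245]);r=(P-[x,y])@N
        print(n,a,b,"ang",round(np.degrees(np.arctan2(vy,vx)),1),"normal dist from(.508,-.245)",((np.array([x,y])-o)@N).round(4),"mad",np.median(abs(r)).round(4))
E
```

```text
[ 0.3503 -0.1277  0.012 ]
[ 0.3762 -0.2719  0.012 ]
[ 0.3999 -0.3974  0.012 ]
[ 0.4443 -0.0992  0.012 ]
scene0 [135. 231.] [225. 258.] ang 9.4 normal dist from(.508,-.245) 0.1404 mad 0.0003
scene0 [100. 234.] [ 35. 300.] ang -80.6 normal dist from(.508,-.245) -0.1382 mad 0.0003
scene0 [225. 282.] [180. 354.] ang -80.6 normal dist from(.508,-.245) 0.1399 mad 0.0002
side0 [275. 201.] [355. 208.] ang 9.3 normal dist from(.508,-.245) 0.1447 mad 0.0005
side0 [371. 175.] [371. 200.] ang -80.5 normal dist from(.508,-.245) -0.1364 mad 0.0003
side0 [262. 176.] [268. 162.] ang -80.2 normal dist from(.508,-.245) 0.1412 mad 0.0
side0 [285. 151.] [360. 154.] ang 7.8 normal dist from(.508,-.245) -0.1339 mad 0.0014
```

```bash
python3 -m inch '[{"ax":0,"ay":0,"az":0,"x":-7,"y":0,"z":1,"hand":1},{"ax":0,"ay":0,"az":0,"x":-8,"y":12,"z":1,"hand":1},{"ax":0,"ay":0,"az":0,"x":-4,"y":14,"z":0,"hand":1},{"ax":0,"ay":0,"az":0,"x":0,"y":12,"z":0,"hand":1},{"ax":0,"ay":0,"az":0,"x":0,"y":6,"z":0,"hand":1}]'
python3 -m inch '[{"ax":0,"ay":0,"az":0,"x":0,"y":2,"z":0,"hand":1},{"ax":0,"ay":0,"az":0,"x":0,"y":0,"z":0,"hand":1},{"ax":0,"ay":0,"az":0,"x":0,"y":0,"z":0,"hand":1}]'
```

```text
time: 5.35
eef_pos: [0.5089, -0.2434, 0.1074]
tcp_rot: [-0.422, -0.566, 0.566, 0.425]
contact_force: [-1.6, 1.2, -8.5]
opening: 0.316
time: 5.6
eef_pos: [0.5103, -0.2441, 0.1085]
tcp_rot: [0.423, 0.566, -0.566, -0.423]
contact_force: [0.8, -1.4, -7.7]
opening: 0.314
```

```bash
python3 -m inch '[{"ax":0,"ay":0,"az":0,"x":0,"y":3,"z":0,"hand":1},{"ax":0,"ay":0,"az":0,"x":0,"y":2,"z":0,"hand":1},{"ax":0,"ay":0,"az":0,"x":0,"y":1.5,"z":0,"hand":1},{"ax":0,"ay":0,"az":0,"x":0,"y":1,"z":0,"hand":1},{"ax":0,"ay":0,"az":0,"x":0,"y":0,"z":0,"hand":1}]'
python3 -m inch '[{"ax":0,"ay":0,"az":0,"x":0,"y":1,"z":0,"hand":1},{"ax":0,"ay":0,"az":0,"x":0,"y":0,"z":0,"hand":1}]'
python3 -m inch '[{"ax":0,"ay":0,"az":0,"x":0,"y":1,"z":0,"hand":1},{"ax":0,"ay":0,"az":0,"x":0,"y":0,"z":0,"hand":1}]'
```

```text
time: 6.02
eef_pos: [0.5099, -0.244, 0.1006]
tcp_rot: [-0.423, -0.566, 0.566, 0.423]
contact_force: [-0.3, 1.2, -8.1]
opening: 0.319
time: 6.18
eef_pos: [0.51, -0.2441, 0.0997]
tcp_rot: [-0.423, -0.566, 0.566, 0.423]
contact_force: [1.0, 1.2, -7.8]
opening: 0.317
time: 6.35
eef_pos: [0.5102, -0.2442, 0.0989]
tcp_rot: [0.424, 0.566, -0.566, -0.423]
contact_force: [-0.1, 0.0, -8.1]
opening: 0.319
```

```bash
python3 -m inch '[{"ax":0,"ay":0,"az":0,"x":0,"y":0.7,"z":0,"hand":1},{"ax":0,"ay":0,"az":0,"x":0,"y":0,"z":0,"hand":1}]'
python3 -m inch '[{"ax":0,"ay":0,"az":0,"x":0,"y":0.7,"z":0,"hand":1},{"ax":0,"ay":0,"az":0,"x":0,"y":0,"z":0,"hand":1}]'
python3 -m inch '[{"ax":0,"ay":0,"az":0,"x":0,"y":0.7,"z":0,"hand":1},{"ax":0,"ay":0,"az":0,"x":0,"y":0,"z":0,"hand":1}]'
```

```text
time: 6.52
eef_pos: [0.5102, -0.2443, 0.0988]
tcp_rot: [-0.423, -0.566, 0.566, 0.423]
contact_force: [-2.1, 0.1, -4.7]
opening: 0.318
time: 6.68
eef_pos: [0.5102, -0.2445, 0.0986]
tcp_rot: [-0.423, -0.566, 0.567, 0.423]
contact_force: [-4.9, 1.1, 1.6]
opening: 0.318
time: 6.85
eef_pos: [0.5102, -0.2445, 0.0986]
tcp_rot: [-0.423, -0.566, 0.567, 0.423]
contact_force: [-6.0, 0.6, 4.0]
opening: 0.318
```

```bash
python3 -m inch '[{"ax":0,"ay":0,"az":0,"x":0,"y":0,"z":0,"hand":-0.2},{"ax":0,"ay":0,"az":0,"x":0,"y":0,"z":0,"hand":-0.6},{"ax":0,"ay":0,"az":0,"x":0,"y":0,"z":0,"hand":-1},{"ax":0,"ay":0,"az":0,"x":0,"y":0,"z":0,"hand":-1},{"ax":0,"ay":0,"az":0,"x":0,"y":0,"z":0,"hand":-1}]'
python3 -m inch '[{"ax":0,"ay":0,"az":0,"x":0,"y":-10,"z":0,"hand":-1},{"ax":0,"ay":0,"az":0,"x":0,"y":-30,"z":0,"hand":-1},{"ax":0,"ay":0,"az":0,"x":0,"y":-40,"z":0,"hand":-1},{"ax":0,"ay":0,"az":0,"x":0,"y":-40,"z":0,"hand":-1},{"ax":0,"ay":0,"az":0,"x":0,"y":-30,"z":0,"hand":-1}]'
python3 -m inch '[{"ax":0,"ay":0,"az":0,"x":-30,"y":0,"z":0,"hand":-1},{"ax":0,"ay":0,"az":0,"x":-30,"y":0,"z":0,"hand":-1},{"ax":0,"ay":0,"az":0,"x":0,"y":0,"z":0,"hand":-1},{"ax":0,"ay":0,"az":0,"x":0,"y":0,"z":0,"hand":-1}]'
python3 - <<'E'
from h import *
s,c=look("wrist4");print(s["qpos"].round(3),toolT(s).round(4))
f=np.array([.2837,-.9589]);h=np.array([.509,-.244])
for nm,p in(("hub",(*h,.127)),("knob",(*(h+.1*f),.104))):print(nm,proj(c,p))
E
```

```text
time: 7.27
eef_pos: [0.5105, -0.2443, 0.0971]
tcp_rot: [0.424, 0.566, -0.566, -0.423]
contact_force: [-0.0, 0.8, 0.3]
opening: 0.994
time: 7.68
eef_pos: [0.5108, -0.2445, 0.2513]
tcp_rot: [0.425, 0.566, -0.566, -0.422]
contact_force: [0.5, -0.9, 0.8]
opening: 0.998
time: 8.02
eef_pos: [0.5271, -0.3026, 0.2472]
tcp_rot: [0.424, 0.566, -0.566, -0.424]
contact_force: [0.2, 0.0, -0.3]
opening: 0.998
[-0.688  0.136  1.743  0.     1.262 -2.544] [[-2.816e-01  3.000e-04 -9.595e-01  5.271e-01]
 [ 9.595e-01 -0.000e+00 -2.816e-01 -3.026e-01]
 [-1.000e-04 -1.000e+00 -3.000e-04  2.472e-01]
 [ 0.000e+00  0.000e+00  0.000e+00  1.000e+00]]
hub [np.float64(324.18075197462866), np.float64(188.1353677290586)]
knob [np.float64(215.26221230395336), np.float64(180.88207945529487)]
```

View pics/wrist4.png

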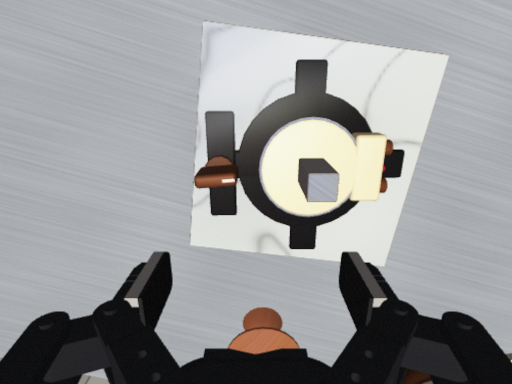

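The hub is at (323,187) and the wing is centred at (217,180), both within 2 px of prediction; the base looks centred on the slab. Next I shut the fingers and press the −y ear to measure the gap.

```bash
python3 - <<'E'
from h import *
c=load("wrist4");P=[onz(c,p,.012)[:2] for p in((204,22),(447,56),(384,265),(191,245))]
print(np.round(P,4),np.mean(P,0).round(4),[np.linalg.norm(P[i]-P[i-1]).round(4) for i in range(4)])
print("hub",onz(c,(323,187),.127).round(4),"knob",onz(c,(217,180),.104).round(4),[onz(c,p,.104).round(4) for p in((197,182),(237,177.5))])
E
python3 -m inch '[{"ax":0,"ay":0,"az":0,"x":-13,"y":0,"z":16,"hand":1},{"ax":0,"ay":0,"az":0,"x":-13,"y":0,"z":17,"hand":1},{"ax":0,"ay":0,"az":0,"x":-13,"y":0,"z":16,"hand":1},{"ax":0,"ay":0,"az":0,"x":0,"y":20,"z":0,"hand":1},{"ax":0,"ay":0,"az":0,"x":0,"y":25,"z":0,"hand":1}]' 20
python3 -m inch '[{"ax":0,"ay":0,"az":0,"x":0,"y":30,"z":0,"hand":1},{"ax":0,"ay":0,"az":0,"x":0,"y":35,"z":0,"hand":1},{"ax":0,"ay":0,"az":0,"x":0,"y":35,"z":0,"hand":1},{"ax":0,"ay":0,"az":0,"x":0,"y":15,"z":0,"hand":1},{"ax":0,"ay":0,"az":0,"x":0,"y":0,"z":0,"hand":1}]'
```

```text
[[ 0.3957 -0.3994]
 [ 0.3517 -0.1292]
 [ 0.622  -0.0832]
 [ 0.668  -0.3546]] [ 0.5094 -0.2416] [np.float64(0.2759), np.float64(0.2737), np.float64(0.2742), np.float64(0.2753)]
hub [ 0.5083 -0.2454  0.127 ] knob [ 0.536  -0.3385  0.104 ] [array([ 0.5434, -0.3566,  0.104 ]), array([ 0.5282, -0.3207,  0.104 ])]
time: 8.48
eef_pos: [0.4916, -0.354, 0.2043]
tcp_rot: [-0.426, -0.566, 0.566, 0.422]
contact_force: [0.6, -0.2, -0.2]
opening: 0.295
time: 8.9
eef_pos: [0.4882, -0.349, 0.0812]
tcp_rot: [0.419, 0.567, -0.566, -0.427]
contact_force: [0.2, 0.3, -0.4]
opening: 0.001
```

```bash
python3 -m inch '[{"ax":0,"ay":0,"az":0,"x":0,"y":6,"z":0,"hand":1},{"ax":0,"ay":0,"az":0,"x":0,"y":5,"z":0,"hand":1},{"ax":0,"ay":0,"az":0,"x":0,"y":4,"z":0,"hand":1},{"ax":0,"ay":0,"az":0,"x":0,"y":2,"z":0,"hand":1},{"ax":0,"ay":0,"az":0,"x":0,"y":0,"z":0,"hand":1}]'
python3 -m inch '[{"ax":0,"ay":0,"az":0,"x":0,"y":2,"z":0,"hand":1},{"ax":0,"ay":0,"az":0,"x":0,"y":0,"z":0,"hand":1},{"ax":0,"ay":0,"az":0,"x":0,"y":0,"z":0,"hand":1}]'
```

```text
time: 9.32
eef_pos: [0.4914, -0.3531, 0.0703]
tcp_rot: [-0.424, -0.566, 0.566, 0.423]
contact_force: [1.1, -0.2, -0.3]
opening: -0.001
time: 9.57
eef_pos: [0.4912, -0.3531, 0.068]
tcp_rot: [-0.423, -0.566, 0.566, 0.423]
contact_force: [0.1, 1.2, 0.4]
opening: 0.001
```

```bash
A='"ax":0,"ay":0,"az":0,"x":0,"z":0,"hand":1'; python3 -m inch '[{"ax":0,"ay":0,"az":0,"x":0,"y":4,"z":0,"hand":1},{"ax":0,"ay":0,"az":0,"x":0,"y":3,"z":0,"hand":1},{"ax":0,"ay":0,"az":0,"x":0,"y":0,"z":0,"hand":1},{"ax":0,"ay":0,"az":0,"x":0,"y":0,"z":0,"hand":1}]' | grep -v open
python3 -m inch '[{"ax":0,"ay":0,"az":0,"x":0,"y":1,"z":0,"hand":1},{"ax":0,"ay":0,"az":0,"x":0,"y":0,"z":0,"hand":1},{"ax":0,"ay":0,"az":0,"x":0,"y":0,"z":0,"hand":1}]' | grep -v open
python3 -m inch '[{"ax":0,"ay":0,"az":0,"x":0,"y":1,"z":0,"hand":1},{"ax":0,"ay":0,"az":0,"x":0,"y":0,"z":0,"hand":1},{"ax":0,"ay":0,"az":0,"x":0,"y":0,"z":0,"hand":1}]' | grep -v open
python3 -m inch '[{"ax":0,"ay":0,"az":0,"x":0,"y":1,"z":0,"hand":1},{"ax":0,"ay":0,"az":0,"x":0,"y":0,"z":0,"hand":1},{"ax":0,"ay":0,"az":0,"x":0,"y":0,"z":0,"hand":1}]' | grep -v open
```

```text
time: 9.9
eef_pos: [0.4908, -0.3527, 0.0602]
tcp_rot: [0.423, 0.566, -0.566, -0.424]
contact_force: [-0.2, 0.4, 0.6]
time: 10.15
eef_pos: [0.4911, -0.353, 0.0598]
tcp_rot: [-0.423, -0.566, 0.566, 0.423]
contact_force: [-0.5, -0.0, -0.1]
time: 10.4
eef_pos: [0.4911, -0.3529, 0.0587]
tcp_rot: [0.423, 0.566, -0.566, -0.423]
contact_force: [0.6, 0.2, -0.8]
time: 10.65
eef_pos: [0.4911, -0.3529, 0.0576]
tcp_rot: [0.423, 0.566, -0.566, -0.423]
contact_force: [0.3, -0.1, -1.4]
```

```bash
for i in 1 2 3 4 5 6; do python3 -m inch '[{"ax":0,"ay":0,"az":0,"x":0,"y":0.7,"z":0,"hand":1},{"ax":0,"ay":0,"az":0,"x":0,"y":0,"z":0,"hand":1}]' | egrep 'pos|force'; done
```

```text
eef_pos: [0.4912, -0.353, 0.0571]
contact_force: [-0.7, 0.2, 0.5]
eef_pos: [0.4912, -0.3532, 0.0566]
contact_force: [-1.3, -0.3, 2.3]
eef_pos: [0.4913, -0.3534, 0.0559]
contact_force: [0.6, -0.3, 1.7]
eef_pos: [0.4914, -0.3536, 0.0553]
contact_force: [-0.5, -1.4, 2.6]
eef_pos: [0.4914, -0.3535, 0.0546]
contact_force: [-0.8, -2.1, 1.9]
eef_pos: [0.4914, -0.3532, 0.0537]
contact_force: [0.3, -1.6, 3.1]
```

```bash
for i in 1 2 3 4 5; do python3 -m inch '[{"ax":0,"ay":0,"az":0,"x":0,"y":0.7,"z":0,"hand":1},{"ax":0,"ay":0,"az":0,"x":0,"y":0,"z":0,"hand":1}]' | egrep 'pos|force'; done
```

```text
eef_pos: [0.4914, -0.3533, 0.053]
contact_force: [0.4, -1.1, 2.6]
eef_pos: [0.4915, -0.3534, 0.0526]
contact_force: [1.0, -2.5, 4.1]
eef_pos: [0.4915, -0.3536, 0.0521]
contact_force: [0.5, -2.8, 6.1]
eef_pos: [0.4916, -0.3537, 0.0515]
contact_force: [0.4, -3.2, 7.1]
eef_pos: [0.4916, -0.3539, 0.0511]
contact_force: [-0.8, -3.0, 6.6]
```

```bash
python3 -m inch '[{"ax":0,"ay":0,"az":0,"x":0,"y":-5,"z":0,"hand":1},{"ax":0,"ay":0,"az":0,"x":0,"y":-15,"z":0,"hand":1},{"ax":0,"ay":0,"az":0,"x":0,"y":-35,"z":0,"hand":1},{"ax":0,"ay":0,"az":0,"x":0,"y":-40,"z":0,"hand":1},{"ax":0,"ay":0,"az":0,"x":0,"y":-40,"z":0,"hand":-1}]' | head -2
python3 -m inch '[{"ax":0,"ay":0,"az":0,"x":0,"y":-20,"z":-20,"hand":-1},{"ax":0,"ay":0,"az":0,"x":1,"y":0,"z":-28,"hand":-1},{"ax":0,"ay":0.121,"az":0,"x":0,"y":0,"z":0,"hand":-1},{"ax":0,"ay":0.121,"az":0,"x":0,"y":0,"z":0,"hand":-1},{"ax":0,"ay":0.121,"az":0,"x":0,"y":0,"z":0,"hand":-1}]' |head -2
python3 -m inch '[{"ax":0,"ay":0.121,"az":0,"x":0,"y":0,"z":0,"hand":-1},{"ax":0,"ay":0.121,"az":0,"x":0,"y":0,"z":0,"hand":-1},{"ax":0,"ay":0.121,"az":0,"x":0,"y":0,"z":0,"hand":-1},{"ax":0,"ay":0.121,"az":0,"x":0,"y":0,"z":0,"hand":-1},{"ax":0,"ay":0.121,"az":0,"x":0,"y":0,"z":0,"hand":-1}]' |head -2
python3 -m inch '[{"ax":0,"ay":0.121,"az":0,"x":0,"y":0,"z":0,"hand":-1},{"ax":0,"ay":0.121,"az":0,"x":0,"y":0,"z":0,"hand":-1},{"ax":0,"ay":0.121,"az":0,"x":0,"y":0,"z":0,"hand":-1},{"ax":0,"ay":0.121,"az":0,"x":0,"y":0,"z":0,"hand":-1},{"ax":0,"ay":0,"az":0,"x":0,"y":0,"z":0,"hand":-1}]' |head -2
python3 - <<'E'
from h import *
s,c=look("wrist5");print(s["time"],s["qpos"].round(3),toolT(s).round(4))
for nm,p in(("hub",(.5085,-.245,.127)),("knob",(.5365,-.3395,.104))):print(nm,proj(c,p))
E
```

```text
time: 12.9
eef_pos: [0.4893, -0.3503, 0.1833]
time: 13.32
eef_pos: [0.5361, -0.3361, 0.2028]
time: 13.73
eef_pos: [0.5356, -0.3364, 0.2026]
time: 14.15
eef_pos: [0.5357, -0.3366, 0.2027]
14.15 [-7.220e-01  2.310e-01  1.718e+00  1.000e-03  1.199e+00 -1.126e+00] [[ 0.9195 -0.0041 -0.3932  0.5357]
 [ 0.3932  0.0049  0.9194 -0.3366]
 [-0.0019 -1.      0.0061  0.2027]
 [ 0.      0.      0.      1.    ]]
hub [np.float64(270.67993449511), np.float64(73.60784222754123)]
knob [np.float64(253.56714783345782), np.float64(202.51556738994125)]
```

View pics/wrist5.png

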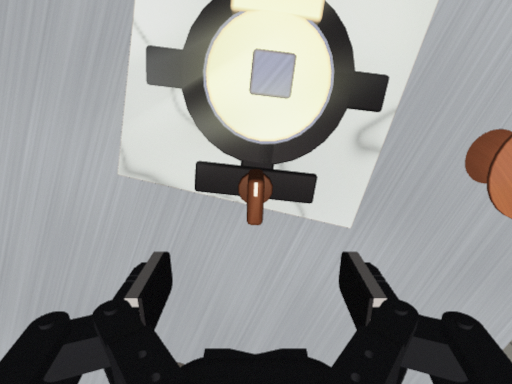

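The wing is vertical in the image at u=255, v 172–222, aligned with the jaws and matching the prediction (253.6, 202.5). I descend and grip it.

```bash
python3 -m inch '[{"ax":0,"ay":0,"az":0,"x":0,"y":36,"z":-3,"hand":-1},{"ax":0,"ay":0,"az":0,"x":0,"y":36,"z":0,"hand":-1},{"ax":0,"ay":0,"az":0,"x":0,"y":30,"z":0,"hand":-1},{"ax":0,"ay":0,"az":0,"x":0,"y":15,"z":0,"hand":-1},{"ax":0,"ay":0,"az":0,"x":0,"y":5,"z":0,"hand":-1}]' 40
python3 -m inch '[{"ax":0,"ay":0,"az":0,"x":0,"y":0,"z":0,"hand":-0.3},{"ax":0,"ay":0,"az":0,"x":0,"y":0,"z":0,"hand":0.2},{"ax":0,"ay":0,"az":0,"x":0,"y":0,"z":0,"hand":1},{"ax":0,"ay":0,"az":0,"x":0,"y":0,"z":0,"hand":1},{"ax":0,"ay":0,"az":0,"x":0,"y":0,"z":0,"hand":1}]'
python3 -m inch '[{"ax":0,"ay":0,"az":0,"x":0,"y":0,"z":0,"hand":1},{"ax":0,"ay":0,"az":0,"x":0,"y":0,"z":0,"hand":1},{"ax":0,"ay":0,"az":0,"x":0,"y":0,"z":0,"hand":1}]'
```

```text
time: 14.62
eef_pos: [0.5352, -0.3383, 0.0776]
tcp_rot: [-0.689, -0.141, 0.146, 0.695]
contact_force: [-0.4, -0.3, -0.0]
opening: 1.001
time: 15.03
eef_pos: [0.5389, -0.3418, 0.0849]
tcp_rot: [0.693, 0.143, -0.142, -0.692]
contact_force: [0.3, 0.2, 0.3]
opening: 0.298
time: 15.28
eef_pos: [0.5385, -0.3419, 0.0842]
tcp_rot: [0.693, 0.143, -0.142, -0.692]
contact_force: [-0.5, -1.1, 2.7]
opening: 0.152
```

```bash
python3 -m inch '[{"ax":0,"ay":0,"az":0,"x":0,"y":0,"z":0,"hand":0.3},{"ax":0,"ay":0,"az":0,"x":0,"y":0,"z":0,"hand":0.3},{"ax":0,"ay":0,"az":0,"x":0,"y":3,"z":1.7,"hand":0.3},{"ax":0,"ay":0,"az":0,"x":0,"y":0,"z":0,"hand":0.3},{"ax":0,"ay":0,"az":0,"x":0,"y":0,"z":0,"hand":0.3}]' 30
python3 -m inch '[{"ax":0,"ay":0,"az":0,"x":0,"y":0,"z":0,"hand":1},{"ax":0,"ay":0,"az":0,"x":0,"y":0,"z":0,"hand":1},{"ax":0,"ay":0,"az":0,"x":0,"y":0,"z":0,"hand":1},{"ax":0,"ay":0,"az":0,"x":0,"y":0,"z":0,"hand":1}]'
python3 -m inch '[{"ax":0,"ay":0.05,"az":0,"x":0,"y":0,"z":0,"hand":1},{"ax":0,"ay":0.1,"az":0,"x":0,"y":0,"z":0,"hand":1},{"ax":0,"ay":0.1,"az":0,"x":0,"y":0,"z":0,"hand":1},{"ax":0,"ay":0.1,"az":0,"x":0,"y":0,"z":0,"hand":1},{"ax":0,"ay":0.1,"az":0,"x":0,"y":0,"z":0,"hand":1}]'
python3 - <<'E'
from h import *
s=get_state();print(s["wrist_torque"],s["qpos"].round(3))
E
```

```text
time: 15.7
eef_pos: [0.5369, -0.339, 0.0792]
tcp_rot: [-0.692, -0.142, 0.143, 0.693]
contact_force: [0.6, -0.7, -0.6]
opening: 0.35
time: 16.03
eef_pos: [0.5374, -0.3394, 0.0798]
tcp_rot: [-0.692, -0.142, 0.142, 0.693]
contact_force: [1.3, 0.8, -1.1]
opening: 0.159
time: 16.45
eef_pos: [0.5376, -0.3393, 0.0798]
tcp_rot: [-0.707, 0.017, -0.017, 0.707]
contact_force: [1.3, 0.7, -1.4]
opening: 0.162
[ 0.07950965 -0.20053273  0.11919363] [-7.230e-01  3.750e-01  1.783e+00  1.000e-03  9.830e-01 -6.750e-01]
```

```bash
python3 -m inch '[{"ax":0,"ay":0.1,"az":0,"x":0,"y":0,"z":0,"hand":1},{"ax":0,"ay":0.1,"az":0,"x":0,"y":0,"z":0,"hand":1},{"ax":0,"ay":0.1,"az":0,"x":0,"y":0,"z":0,"hand":1},{"ax":0,"ay":0.1,"az":0,"x":0,"y":0,"z":0,"hand":1},{"ax":0,"ay":0.1,"az":0,"x":0,"y":0,"z":0,"hand":1}]'
python3 -m inch '[{"ax":0,"ay":0.1,"az":0,"x":0,"y":0,"z":0,"hand":1},{"ax":0,"ay":0.1,"az":0,"x":0,"y":0,"z":0,"hand":1},{"ax":0,"ay":0.1,"az":0,"x":0,"y":0,"z":0,"hand":1},{"ax":0,"ay":0.1,"az":0,"x":0,"y":0,"z":0,"hand":1},{"ax":0,"ay":0.1,"az":0,"x":0,"y":0,"z":0,"hand":1}]'
python3 -m inch '[{"ax":0,"ay":0.1,"az":0,"x":0,"y":0,"z":0,"hand":1},{"ax":0,"ay":0.1,"az":0,"x":0,"y":0,"z":0,"hand":1},{"ax":0,"ay":0.1,"az":0,"x":0,"y":0,"z":0,"hand":1},{"ax":0,"ay":0.1,"az":0,"x":0,"y":0,"z":0,"hand":1},{"ax":0,"ay":0.05,"az":0,"x":0,"y":0,"z":0,"hand":1}]'
python3 - <<'E'
from h import *
s=get_state();print(s["wrist_torque"],s["qpos"].round(3),toolT(s)[:2,0])
E
```

```text
time: 16.87
eef_pos: [0.5376, -0.3395, 0.0798]
tcp_rot: [0.681, -0.191, 0.192, -0.681]
contact_force: [1.7, 0.1, -1.9]
opening: 0.16
time: 17.28
eef_pos: [0.5376, -0.3399, 0.0799]
tcp_rot: [0.612, -0.353, 0.354, -0.612]
contact_force: [1.2, -0.5, -2.1]
opening: 0.158
time: 17.7
eef_pos: [0.5375, -0.3403, 0.0799]
tcp_rot: [0.518, -0.481, 0.482, -0.518]
contact_force: [0.7, -2.4, -2.0]
opening: 0.161
[-0.2438461  -0.1557942   0.12534671] [-7.230e-01  3.760e-01  1.782e+00 -1.000e-03  9.820e-01  7.750e-01] [ 0.07347202 -0.99729575]
```

```bash
python3 -m inch '[{"ax":0,"ay":0,"az":0,"x":0,"y":0,"z":0,"hand":0.2},{"ax":0,"ay":0,"az":0,"x":0,"y":0,"z":0,"hand":0.2},{"ax":0,"ay":0,"az":0,"x":0,"y":0,"z":0,"hand":0.2},{"ax":0,"ay":0,"az":0,"x":0,"y":-25,"z":0,"hand":0.2},{"ax":0,"ay":0,"az":0,"x":0,"y":-35,"z":0,"hand":0.2}]'
python3 -m inch '[{"ax":0,"ay":0,"az":0,"x":5,"y":0,"z":-23,"hand":1},{"ax":0,"ay":0,"az":0,"x":5,"y":0,"z":-24,"hand":1},{"ax":0,"ay":0,"az":0,"x":0,"y":15,"z":0,"hand":1},{"ax":0,"ay":0,"az":0,"x":0,"y":25,"z":0,"hand":1},{"ax":0,"ay":0,"az":0,"x":0,"y":20,"z":0,"hand":1}]'
python3 -m inch '[{"ax":0,"ay":0,"az":0,"x":0,"y":10,"z":0,"hand":1},{"ax":0,"ay":0,"az":0,"x":0,"y":4,"z":0,"hand":1},{"ax":0,"ay":0,"az":0,"x":0,"y":0,"z":0,"hand":1},{"ax":0,"ay":0,"az":0,"x":0,"y":0,"z":0,"hand":1}]'
```

```text
time: 18.12
eef_pos: [0.535, -0.3374, 0.136]
tcp_rot: [0.519, -0.484, 0.477, -0.519]
contact_force: [0.4, 0.2, -0.4]
opening: 0.401
time: 18.53
eef_pos: [0.4911, -0.3536, 0.0801]
tcp_rot: [0.519, -0.48, 0.481, -0.519]
contact_force: [-0.2, 0.6, -0.6]
opening: 0.001
time: 18.87
eef_pos: [0.4919, -0.3536, 0.0669]
tcp_rot: [0.519, -0.48, 0.481, -0.519]
contact_force: [0.3, -0.4, -0.1]
opening: -0.002
```

```bash
python3 -m inch '[{"ax":0,"ay":0,"az":0,"x":0,"y":5,"z":0,"hand":1},{"ax":0,"ay":0,"az":0,"x":0,"y":3.5,"z":0,"hand":1},{"ax":0,"ay":0,"az":0,"x":0,"y":0,"z":0,"hand":1},{"ax":0,"ay":0,"az":0,"x":0,"y":0,"z":0,"hand":1}]' | egrep 'pos|force'
for i in 1 2 3 4 5 6 7 8 9; do python3 -m inch '[{"ax":0,"ay":0,"az":0,"x":0,"y":0.5,"z":0,"hand":1},{"ax":0,"ay":0,"az":0,"x":0,"y":0,"z":0,"hand":1},{"ax":0,"ay":0,"az":0,"x":0,"y":0,"z":0,"hand":1}]' | egrep 'pos|force'; done
```

```text
eef_pos: [0.4913, -0.3531, 0.0576]
contact_force: [-0.7, 0.3, -0.8]
eef_pos: [0.4913, -0.3532, 0.0572]
contact_force: [0.7, -0.4, -0.1]
eef_pos: [0.4914, -0.3533, 0.0569]
contact_force: [-0.3, -0.2, 0.8]
eef_pos: [0.4915, -0.3535, 0.0564]
contact_force: [-0.2, -0.3, 1.4]
eef_pos: [0.4915, -0.3536, 0.0559]
contact_force: [-0.0, -1.0, 2.7]
eef_pos: [0.4915, -0.3537, 0.0555]
contact_force: [0.0, -1.9, 3.3]
eef_pos: [0.4916, -0.3538, 0.0551]
contact_force: [-0.1, -2.5, 5.2]
eef_pos: [0.4916, -0.3539, 0.0547]
contact_force: [-1.1, -3.3, 6.4]
eef_pos: [0.4917, -0.354, 0.0544]
contact_force: [-0.9, -2.7, 6.3]
eef_pos: [0.4917, -0.3541, 0.0541]
contact_force: [-1.0, -2.7, 6.1]
```

```bash
python3 -m inch '[{"ax":0,"ay":0,"az":0,"x":0,"y":-5,"z":0,"hand":1},{"ax":0,"ay":0,"az":0,"x":0,"y":-20,"z":0,"hand":1},{"ax":0,"ay":0,"az":0,"x":0,"y":-35,"z":0,"hand":0.2},{"ax":0,"ay":0,"az":0,"x":0,"y":-25,"z":0,"hand":0.2},{"ax":0,"ay":0,"az":0,"x":0,"y":0,"z":0,"hand":0.2}]'
python3 -m inch '[{"ax":0,"ay":0,"az":0,"x":-5,"y":0,"z":24,"hand":0.2},{"ax":0,"ay":0,"az":0,"x":-5,"y":0,"z":23,"hand":0.2},{"ax":0,"ay":0,"az":0,"x":0,"y":0,"z":0,"hand":0.2},{"ax":0,"ay":0,"az":0,"x":0,"y":0,"z":0,"hand":0.2}]'
```

```text
time: 21.87
eef_pos: [0.4933, -0.3541, 0.1431]
tcp_rot: [-0.518, 0.478, -0.483, 0.519]
contact_force: [0.4, -0.0, 1.9]
opening: 0.396
time: 22.2
eef_pos: [0.537, -0.3377, 0.1359]
tcp_rot: [-0.519, 0.482, -0.478, 0.519]
contact_force: [0.1, -0.1, -0.1]
opening: 0.403
```

```bash
python3 -m inch '[{"ax":0,"ay":0,"az":0,"x":1.5,"y":20,"z":0,"hand":0.2},{"ax":0,"ay":0,"az":0,"x":0,"y":22,"z":0,"hand":0.2},{"ax":0,"ay":0,"az":0,"x":0,"y":13,"z":0,"hand":0.2},{"ax":0,"ay":0,"az":0,"x":0,"y":0,"z":0,"hand":0.2},{"ax":0,"ay":0,"az":0,"x":0,"y":0,"z":0,"hand":0.2}]' 30
python3 -m inch '[{"ax":0,"ay":0,"az":0,"x":0,"y":0,"z":0,"hand":1},{"ax":0,"ay":0,"az":0,"x":0,"y":0,"z":0,"hand":1},{"ax":0,"ay":0,"az":0,"x":0,"y":0,"z":0,"hand":1},{"ax":0,"ay":0,"az":0,"x":0,"y":0,"z":0,"hand":1},{"ax":0,"ay":0,"az":0,"x":0,"y":0,"z":0,"hand":1}]'
```

```text
time: 22.62
eef_pos: [0.5361, -0.3403, 0.0813]
tcp_rot: [-0.519, 0.482, -0.479, 0.519]
contact_force: [1.3, 0.2, -0.3]
opening: 0.402
time: 23.03
eef_pos: [0.5379, -0.3415, 0.0842]
tcp_rot: [-0.519, 0.48, -0.481, 0.519]
contact_force: [-0.6, 0.1, 1.9]
opening: 0.16
```

```bash
python3 -m inch '[{"ax":0,"ay":0.05,"az":0,"x":0,"y":0,"z":0,"hand":1},{"ax":0,"ay":0.1,"az":0,"x":0,"y":0,"z":0,"hand":1},{"ax":0,"ay":0.1,"az":0,"x":0,"y":0,"z":0,"hand":1},{"ax":0,"ay":0.1,"az":0,"x":0,"y":0,"z":0,"hand":1},{"ax":0,"ay":0.1,"az":0,"x":0,"y":0,"z":0,"hand":1}]'
python3 -m inch '[{"ax":0,"ay":0.1,"az":0,"x":0,"y":0,"z":0,"hand":1},{"ax":0,"ay":0.1,"az":0,"x":0,"y":0,"z":0,"hand":1},{"ax":0,"ay":0.1,"az":0,"x":0,"y":0,"z":0,"hand":1},{"ax":0,"ay":0.1,"az":0,"x":0,"y":0,"z":0,"hand":1},{"ax":0,"ay":0.1,"az":0,"x":0,"y":0,"z":0,"hand":1}]'
python3 -m inch '[{"ax":0,"ay":0.1,"az":0,"x":0,"y":0,"z":0,"hand":1},{"ax":0,"ay":0,"az":0,"x":0,"y":0,"z":0,"hand":1}]'
python3 - <<'E'
from h import *
s=get_state();print(s["wrist_torque"],s["qpos"].round(3),toolT(s)[:2,0])
E
python3 -m inch '[{"ax":0,"ay":0,"az":0,"x":0,"y":0,"z":0,"hand":0.2},{"ax":0,"ay":0,"az":0,"x":0,"y":0,"z":0,"hand":0.2},{"ax":0,"ay":0,"az":0,"x":0,"y":0,"z":0,"hand":0.2},{"ax":0,"ay":0,"az":0,"x":0,"y":-25,"z":0,"hand":0.2},{"ax":0,"ay":0,"az":0,"x":0,"y":-30,"z":0,"hand":0.2}]'
```

```text
time: 23.45
eef_pos: [0.5378, -0.342, 0.0842]
tcp_rot: [0.398, -0.584, 0.586, -0.397]
contact_force: [-1.7, -1.5, 1.2]
opening: 0.157
time: 23.87
eef_pos: [0.5374, -0.3424, 0.0844]
tcp_rot: [0.241, -0.664, 0.666, -0.24]
contact_force: [-2.7, -2.7, 3.2]
opening: 0.158
time: 24.03
eef_pos: [0.5374, -0.3425, 0.0844]
tcp_rot: [0.208, -0.675, 0.677, -0.207]
contact_force: [-3.9, -2.8, 3.2]
opening: 0.162
[-0.43659356  0.6238101  -0.08243045] [-0.726  0.372  1.778 -0.003  0.99   1.821] [-0.82727296 -0.56179722]
time: 24.45
eef_pos: [0.5357, -0.339, 0.1345]
tcp_rot: [-0.21, 0.678, -0.673, 0.207]
contact_force: [0.1, -1.0, -0.0]
opening: 0.404
```

```bash
python3 -m inch '[{"ax":0,"ay":-0.12,"az":0,"x":0,"y":-10,"z":0,"hand":0.2},{"ax":0,"ay":-0.12,"az":0,"x":0,"y":0,"z":0,"hand":0.2},{"ax":0,"ay":-0.12,"az":0,"x":0,"y":0,"z":0,"hand":0.2},{"ax":0,"ay":-0.12,"az":0,"x":0,"y":0,"z":0,"hand":0.2},{"ax":0,"ay":-0.12,"az":0,"x":0,"y":0,"z":0,"hand":0.2}]' | head -2
python3 -m inch '[{"ax":0,"ay":-0.12,"az":0,"x":0,"y":0,"z":0,"hand":1},{"ax":0,"ay":-0.12,"az":0,"x":0,"y":0,"z":0,"hand":1},{"ax":0,"ay":-0.12,"az":0,"x":0,"y":0,"z":0,"hand":1},{"ax":0,"ay":-0.04,"az":0,"x":0,"y":0,"z":0,"hand":1},{"ax":0,"ay":0,"az":0,"x":6,"y":0,"z":-22,"hand":1}]' | head -2
python3 -m inch '[{"ax":0,"ay":0,"az":0,"x":6,"y":0,"z":-22,"hand":1},{"ax":0,"ay":0,"az":0,"x":0,"y":0,"z":0,"hand":1},{"ax":0,"ay":0,"az":0,"x":0,"y":0,"z":0,"hand":1}]'
```

```text
time: 24.87
eef_pos: [0.5377, -0.3406, 0.1478]
time: 25.28
eef_pos: [0.5179, -0.3466, 0.1479]
time: 25.53
eef_pos: [0.4934, -0.3541, 0.1477]
tcp_rot: [-0.506, 0.494, -0.493, 0.507]
contact_force: [-0.1, -0.1, -0.1]
opening: -0.003
```

```bash
python3 - <<'E'
from h import *
s,c=look("wrist6");print(s["qpos"].round(3),toolT(s).round(4))
_,a=look("scene6","scene");_,b=look("side6","side")
a=cv2.resize(a["img"][195:384,0:260],(540,392),interpolation=cv2.INTER_CUBIC);b=cv2.resize(b["img"][105:225,240:400],(540,405),interpolation=cv2.INTER_CUBIC)
cv2.imwrite("pics/m6.png",cv2.resize(np.hstack([a[:,:],b[:392]]),(800,290))[:,:,::-1])
E
```

```text
[-7.900e-01  2.330e-01  1.823e+00  1.000e-03  1.086e+00  7.550e-01] [[ 2.620e-02  1.000e-04  9.997e-01  4.934e-01]
 [-9.997e-01  8.000e-04  2.620e-02 -3.541e-01]
 [-8.000e-04 -1.000e+00  2.000e-04  1.477e-01]
 [ 0.000e+00  0.000e+00  0.000e+00  1.000e+00]]
```

View pics/m6.png

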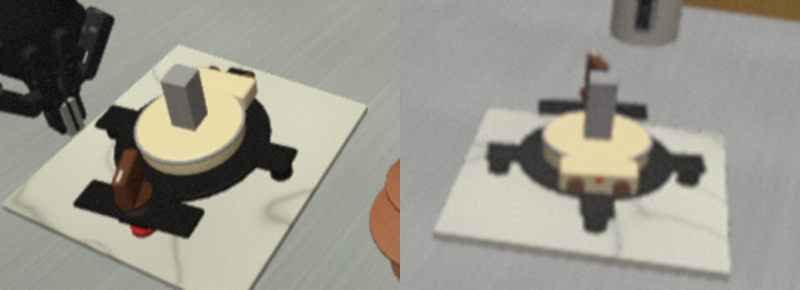

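Base stands level in the middle of the slab, with the red pad at (143,230) on or very near the slab. Next is a press check on the ear.

```bash
python3 -m inch '[{"ax":0,"ay":0,"az":0,"x":0,"y":20,"z":-2,"hand":1},{"ax":0,"ay":0,"az":0,"x":0,"y":30,"z":0,"hand":1},{"ax":0,"ay":0,"az":0,"x":0,"y":22,"z":0,"hand":1},{"ax":0,"ay":0,"az":0,"x":0,"y":10,"z":0,"hand":1},{"ax":0,"ay":0,"az":0,"x":0,"y":3,"z":0,"hand":1}]' | egrep 'pos|force'
python3 -m inch '[{"ax":0,"ay":0,"az":0,"x":0,"y":1,"z":0,"hand":1},{"ax":0,"ay":0,"az":0,"x":0,"y":0,"z":0,"hand":1},{"ax":0,"ay":0,"az":0,"x":0,"y":0,"z":0,"hand":1}]' | egrep 'pos|force'
```

```text
eef_pos: [0.4912, -0.3528, 0.0603]
contact_force: [-0.5, 0.8, 0.5]
eef_pos: [0.493, -0.3552, 0.0638]
contact_force: [-0.0, 1.7, 0.7]
```

```bash
python3 -m inch '[{"ax":0,"ay":0,"az":0,"x":-1,"y":3,"z":-1,"hand":1},{"ax":0,"ay":0,"az":0,"x":0,"y":2,"z":0,"hand":1},{"ax":0,"ay":0,"az":0,"x":0,"y":0,"z":0,"hand":1},{"ax":0,"ay":0,"az":0,"x":0,"y":0,"z":0,"hand":1}]' | egrep 'pos|force'
for i in 1 2 3 4 5 6 7; do python3 -m inch '[{"ax":0,"ay":0,"az":0,"x":0,"y":0.5,"z":0,"hand":1},{"ax":0,"ay":0,"az":0,"x":0,"y":0,"z":0,"hand":1},{"ax":0,"ay":0,"az":0,"x":0,"y":0,"z":0,"hand":1}]' | egrep 'pos|force'; done
```

```text
eef_pos: [0.4908, -0.3533, 0.0572]
contact_force: [0.4, -0.8, -0.2]
eef_pos: [0.4908, -0.3534, 0.057]
contact_force: [-1.3, 0.3, 2.8]
eef_pos: [0.4909, -0.3536, 0.0565]
contact_force: [-1.4, -0.7, 4.5]
eef_pos: [0.491, -0.3537, 0.056]
contact_force: [-1.5, 0.1, 4.5]
eef_pos: [0.491, -0.3538, 0.0557]
contact_force: [-1.7, 1.3, 5.1]
eef_pos: [0.491, -0.3539, 0.0554]
contact_force: [-3.1, 0.4, 6.0]
eef_pos: [0.4911, -0.354, 0.055]
contact_force: [-3.0, -0.2, 7.9]
eef_pos: [0.4911, -0.3542, 0.0547]
contact_force: [-2.3, 0.0, 7.5]
```

```bash
python3 -m inch '[{"ax":0,"ay":0,"az":0,"x":0,"y":-4,"z":0,"hand":1},{"ax":0,"ay":0,"az":0,"x":0,"y":-15,"z":0,"hand":1},{"ax":0,"ay":0,"az":0,"x":0,"y":-40,"z":0,"hand":1},{"ax":0,"ay":0,"az":0,"x":0,"y":-40,"z":0,"hand":1},{"ax":0,"ay":0,"az":0,"x":0,"y":-40,"z":0,"hand":1}]' | head -2
python3 -m inch '[{"ax":0,"ay":0,"az":0,"x":0,"y":-30,"z":0,"hand":1},{"ax":0,"ay":0,"az":0,"x":0,"y":-20,"z":0,"hand":1},{"ax":0,"ay":0,"az":0,"x":0,"y":0,"z":0,"hand":1},{"ax":0,"ay":0,"az":0,"x":0,"y":0,"z":0,"hand":1}]' | head -2
python3 - <<'E'
from h import *
s,c=look("wrist7");print(s["time"],toolT(s).round(3)[:3])
for p in((.5085,-.245,.127),(.5375,-.340,.104),(.5375+.02*np.cos(-.97),-.34+.02*np.sin(-.97),.104)):print(proj(c,p))
E
```

```text
time: 28.85
eef_pos: [0.4903, -0.3526, 0.1923]
time: 29.18
eef_pos: [0.4913, -0.3536, 0.2433]
29.1833 [[ 0.027  0.002  1.     0.491]
 [-1.    -0.002  0.027 -0.354]
 [ 0.002 -1.     0.002  0.243]]
[np.float64(129.32015218823386), np.float64(171.3570484962721)]
[np.float64(241.45312137397087), np.float64(136.42934108628248)]
[np.float64(260.0928338890211), np.float64(124.15185228068142)]
```

View pics/wrist7.png

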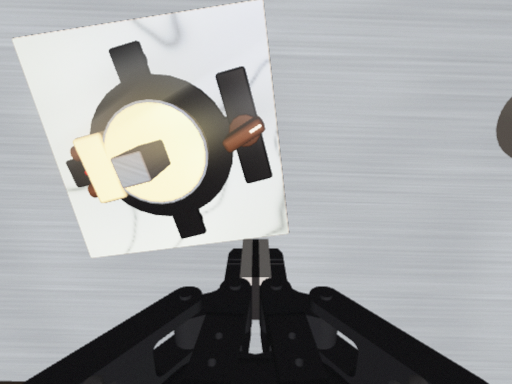

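Wrist view: the wing runs from (227,147) to (263,124), along the predicted direction, so the knob followed the full 2.95 rad. The hub is at (131,169) against a predicted (129,171), so the base has not shifted. The gripper is clear, so I hand in.

```bash
python3 -c "
from plant import *
print(sign_off())"
```

```text
the job is handed in; nothing more can be done
None
```

I lifted the base by its hub, set it down on the slab and let go. I then turned the knob clockwise 1.90 + 1.05 rad in two turns (I re-seated the first grasp before turning) and handed the job in at about 29 s. The arm stood clear with nothing in the gripper.

**Position:** The base sits about 4 mm from the measured slab centre. The last wrist picture showed it unmoved by the screwing, within about 2 px of prediction. The wing pointed where 2.95 rad should leave it. I sent no move near the tower, dish or jar, but made no separate check on them at the end.

**Firmness:** The first ear press rocked at about 2 N over roughly 3.5 mm, and the second rocked over less than 1 mm. The last met about 2.8 N at first contact and rose from there, with no free rocking. The ear was still at its original height (TCP at 57.0 mm), so I saw no sign of the two side feet lifting.

**Uncertainty:** My readings of how far the screw went past first touch disagree, from about 0.3 to 0.85 rad. The force noise is about 1 N. All of them are under the 1.2 rad limit and centre near the 0.6 rad target, but I did not check the side feet's load directly.

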